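# Put the binder clips away by size

### The arm

A 6-joint arm with a two-finger parallel gripper is mounted at the origin on the work surface. World frame = base frame: x ahead of the robot, y to its left, z up, the work surface at z = 0. Lengths are in m, angles in rad, forces in N, time in s.
With the tool pointing down it reaches from about 0.325 to 0.85 m from the base axis. Payload 4.4 kg.
Tool frame: the origin (TCP) lies at the very end of the fingers, on their centre line; the grasp point (between the pads) lies 19 mm behind it; z points along the fingers, y is the line along which they close (so a half turn about z gives the same grasp; the last joint's range is limited). The gripper opens to 94 mm and grips with 3 to 60 N. Pads are 16 mm wide; open, the fingers measure 119 mm over their backs; the gripper's body (75 mm by 177 mm) begins 78 mm behind the grasp point.
Start: joints at [-1.262, 0.207, 1.542, -0, 1.393, -0.15], TCP at [0.255, -0.515, 0.205] pointing down, gripper open.
Joint ranges: [-2.73, 2.73], [-0.86, 2.22], [0.23, 2.46], [-1.11, 4.25], [0.08, 2.63], [-2.82, 2.82]. Speed limits (rad/s): [2.79, 2.79, 3.14, 3.14, 3.14, 3.14].

### API

Orientations are given as a unit quaternion [w, x, y, z].
In Python, from cell import state, capture, camera_params, ctrl gives the robot as it stands.
- The arm moves only by the tool drive_tool, never from a script. Its argument "plan" is a list of rows, each an object with "slide": the shift along the tool's x, y, z in mm, a list of three; "turn": the turn, a rotation vector about the tool's x, y, z in degrees, a list of three; "hand": the closure, from 0 (fully open) to 1 (shut). In form: [{"slide": [dx, dy, dz], "turn": [rx, ry, rz], "hand": hand}, ...]. A call has 1 to 10 rows; each row shifts and turns the commanded pose from where the row before left it, along the tool's axes as they then stand; what a row does not reach is not made up. A row lasts 1/12 s, in which the tool goes at most 41.7 mm and 7.16 degrees, less where a joint would pass 70% of its speed; a pose out of reach is approached as far as the arm can. A call is refused whole if a number of a shift passes 41.7 or a number of a turn 7.16, either way. A call with a gripper value outside its range is refused whole. The fingers move at their own pace and stop on an object; the grip force is fixed at half the most. Time passes only in rows, so rows that do not move let the fingers close. It gives the time, the measured TCP pose, the force, the opening and the grip force at its end, in the units of the state.
- state(): the state, without advancing time (a new reading comes with each control period).
- capture(name): name is "scene" or "top" or "wrist"; returns the picture (480x640x3 uint8, blue, green, red); there is no depth.
- camera_params(name): a dict with "intrinsics" (3x3 intrinsics, pixels), "extrinsics" (4x4, takes a point from world to camera coordinates). Camera axes: x right, y up, looking along -z (the intrinsics and any distortion apply to the point x, -y, -z); pixel columns grow to the right and rows downward; lengths in m; the calibration is good to about 2 mm. A picture is of the moment at which its call begins: read the wrist's pose just before it. camera_params takes no time and is no camera call; for the wrist camera it gives the pose at the moment of the call.
- ctrl.finish_job(): hands the job in; it is judged then, once.
The state is a dict: "t": time; "joints": joint angles; "qd": joint speeds; "joint_torque": joint torques, N m; "tcp_pos": TCP position; "eef_rot": TCP orientation; "contact_force": force on the tool from outside, world axes, zero at the start; "ft_torque": the same for the moment, N m; "width": opening from 0.0 (shut) to 1.0 (fully open); "grip_force": force on a finger pad.
Only numpy, scipy, OpenCV 4.12 (cv2) and the standard library are available. Lean on these libraries where they do the work, as an engineer would, in place of code of your own. Each camera call takes 0.05 s, during which the arm holds its last target. There are 200 camera calls.

### The job

Put the four loose binder clips away by size: set each one down in the white tray that has a clip of the same size clamped on its rim (both medium clips go in the same tray, side by side), standing on its flat spine on the tray floor with the handles up. Leave the eraser, the box of staples and the roll of tape lying where they are.

Things in the scene. Friction and masses are not known exactly. Their poses are not given: they have to be found in the camera images.
- clip_large_mid (a point): The loose large binder clip: black steel, standing on its flat spine, jaws up, bright wire handles folded up. 51 mm long, 25 mm wide at the spine, narrowing upward; body 32 mm high, 50 mm with the handles (middle third of the length only); 30 to 42 g. Flat upright ends, 51 mm apart, can be gripped. Point: centre of the body, 16 mm above its underside; x along the length, z up.
- clip_medium_a_mid (a point): One of two like loose medium binder clips: black steel, standing on its flat spine, jaws up, bright wire handles folded up. 32 mm long, 17 mm wide at the spine, narrowing upward; body 22 mm high, 36 mm with the handles (middle third of the length only); 12 to 17 g. Flat upright ends, 32 mm apart, can be gripped. Point: centre of the body, 11 mm above its underside; x along the length, z up.
- clip_medium_b_mid (a point): The other loose medium binder clip: black steel, standing on its flat spine, jaws up, bright wire handles folded up. 32 mm long, 17 mm wide at the spine, narrowing upward; body 22 mm high, 36 mm with the handles (middle third of the length only); 12 to 17 g. Flat upright ends, 32 mm apart, can be gripped. Point: centre of the body, 11 mm above its underside; x along the length, z up.
- clip_small_mid (a point): The loose small binder clip: black steel, standing on its flat spine, jaws up, bright wire handles folded up. 19 mm long, 12 mm wide at the spine, narrowing upward; body 15 mm high, 26 mm with the handles (middle third of the length only); 10 to 14 g. Flat upright ends, 19 mm apart, can be gripped. Point: centre of the body, 7.5 mm above its underside; x along the length, z up.
- tray_large: White open tray, fixed, 126 (x) by 176 (y) mm, walls 28 high and 2 thick, floor 3 thick. A large clip (51 mm long, spine 25 wide) is clamped as a mark on the middle of its +x long wall, spine up, along the wall, to 54 mm above the desk, reaching 11.5 mm in over the tray; it stays. The trays differ only in this. Origin: centre of the underside; y along the tray, z up.
- tray_medium: White open tray, fixed, 126 (x) by 176 (y) mm, walls 28 high and 2 thick, floor 3 thick. A medium clip (32 mm long, spine 17 wide) is clamped as a mark on the middle of its +x long wall, spine up, along the wall, to 44 mm above the desk, reaching 7.5 mm in over the tray; it stays. The trays differ only in this. Origin: centre of the underside; y along the tray, z up.
- tray_small: White open tray, fixed, 126 (x) by 176 (y) mm, walls 28 high and 2 thick, floor 3 thick. A small clip (19 mm long, spine 12 wide) is clamped as a mark on the middle of its +x long wall, spine up, along the wall, to 37 mm above the desk, reaching 5 mm in over the tray; it stays. The trays differ only in this. Origin: centre of the underside; y along the tray, z up.
- eraser_mid (a point): White rubber eraser in a blue sleeve, 55 x 22 x 13 mm, lying loose on the desk; not to be moved. This point is its centre.
- staple_box_mid (a point): Brown cardboard box of staples, 56 x 38 x 24 mm, loose on the desk; not to be moved. This point is its centre.
- tape_roll_mid (a point): Small roll of sticky tape lying flat, 54 mm across, 18 mm high, 27 mm hole, loose on the desk; not to be moved. This point is its centre.
Things that resemble listed ones, but are neither listed nor needed, are in the scene too. Leave any turquoise look-alike of the tray_medium alone.

How it is judged:
At the end, for the whole second after the job is handed in: Large clip in the tray marked with a large clip, both medium clips in the medium one, small clip in the small one: centre inside the walls, spine on the tray floor (height within 4 mm), upright within 0.15 rad. Eraser, staple box and tape roll within 30 mm of where they began (x of clip_large_mid in the frame of tray_large between -0.06 and 0.06 m and y of clip_large_mid in the frame of tray_large between -0.085 and 0.085 m and z of clip_large_mid in the frame of tray_large between 0.015 and 0.023 m and angle between each of clip_large_mid, clip_medium_a_mid, clip_medium_b_mid, clip_small_mid's own z axis and vertical below 0.15 rad and x of clip_medium_a_mid in the frame of tray_medium between -0.06 and 0.06 m and y of clip_medium_a_mid in the frame of tray_medium between -0.085 and 0.085 m and z of clip_medium_a_mid in the frame of tray_medium between 0.01 and 0.018 m and x of clip_medium_b_mid in the frame of tray_medium between -0.06 and 0.06 m and y of clip_medium_b_mid in the frame of tray_medium between -0.085 and 0.085 m and z of clip_medium_b_mid in the frame of tray_medium between 0.01 and 0.018 m and x of clip_small_mid in the frame of tray_small between -0.06 and 0.06 m and y of clip_small_mid in the frame of tray_small between -0.085 and 0.085 m and z of clip_small_mid in the frame of tray_small between 0.0065 and 0.0145 m and distance of each of eraser_mid, staple_box_mid, tape_roll_mid from where it was at the start of the episode below 0.03 m); the robot touches nothing.
It fails at once if the eraser is pushed or carried more than 30 mm from where it lay (distance of eraser_mid from where it was at the start of the episode above 0.03 m).
It fails at once if the box of staples is pushed or carried more than 30 mm from where it lay (distance of staple_box_mid from where it was at the start of the episode above 0.03 m).
It fails at once if the roll of tape is pushed or carried more than 30 mm from where it lay (distance of tape_roll_mid from where it was at the start of the episode above 0.03 m).
It also fails if it takes over 131 s, if anything falls off the work surface, if the arm or the gripper's body presses on something with over 40 N, if the wrist force passes 120 N, or if a joint passes its speed limit or range.

## Working session

There is one attempt and no reset: what is moved stays moved. The work goes in short steps, Python scripts to look and compute and a tool call to move; the robot and the scene stay as the last step left them, time stands still between calls to the robot, and variables do not carry over. Pictures are saved under pics/ and viewed, at most 14 in all, crops included, and the job is handed in when it is done.

Besides the shell and the picture viewer there is one more tool, called after ">>>" as a command line: name --argument value ..., lists and objects as JSON in quotes. drive_tool: Moves the arm, as the interface text tells. Its arguments: {"type":"object","properties":{"plan":{"type":"array"}},"required":["plan"]}

```bash
ls; mkdir -p pics; python3 - <<'E'
from cell import state,capture,camera_params
import cv2
for n in("scene","top"):
    cv2.imwrite(f"pics/{n}0.png",capture(n)); p=camera_params(n); print(n,p)
print(state())
E
```

```text
pics
scene {'intrinsics': array([[540.33184607,   0.        , 314.34169357],
       [  0.        , 540.33184607, 238.57412044],
       [  0.        ,   0.        ,   1.        ]]), 'extrinsics': array([[ 0.84254677,  0.53856989,  0.00757681, -0.40754521],
       [-0.34670865,  0.53152363,  0.77283617,  0.06721442],
       [ 0.41219904, -0.65377756,  0.63456036, -1.29871005],
       [ 0.        ,  0.        ,  0.        ,  1.        ]])}
top {'intrinsics': array([[583.37278846,   0.        , 324.1978768 ],
       [  0.        , 583.37278846, 231.55176178],
       [  0.        ,   0.        ,   1.        ]]), 'extrinsics': array([[ 0.02139856, -0.99969689,  0.01217506,  0.07775637],
       [ 0.99167901,  0.02277005,  0.12670541, -0.44665529],
       [-0.12694423,  0.00936244,  0.99186567, -1.32028876],
       [ 0.        ,  0.        ,  0.        ,  1.        ]])}
{'t': 0.1, 'joints': array([-1.26148256e+00,  2.07361565e-01,  1.54278375e+00,  6.11159319e-06,
        1.39350114e+00, -1.50526950e-01]), 'qd': array([-0.00083118, -0.00348341, -0.00356433,  0.00035475, -0.00027604,
       -0.00104923]), 'joint_torque': array([-1.11691796e-03, -3.71865320e+01, -2.82292128e+01,  7.00125983e-02,
        3.11500404e-02, -6.44912825e-05]), 'tcp_pos': array([ 0.25494403, -0.51458746,  0.20440469]), 'eef_rot': array([-1.02390663e-03,  9.73684159e-01,  2.27899329e-01, -7.84458268e-05]), 'contact_force': array([-0.33378604,  0.37802302,  0.16977779]), 'ft_torque': array([-0.02512599,  0.04632965,  0.00049063]), 'grip_force': 0.0, 'width': 0.9970155052542666}
```

View pics/top0.png

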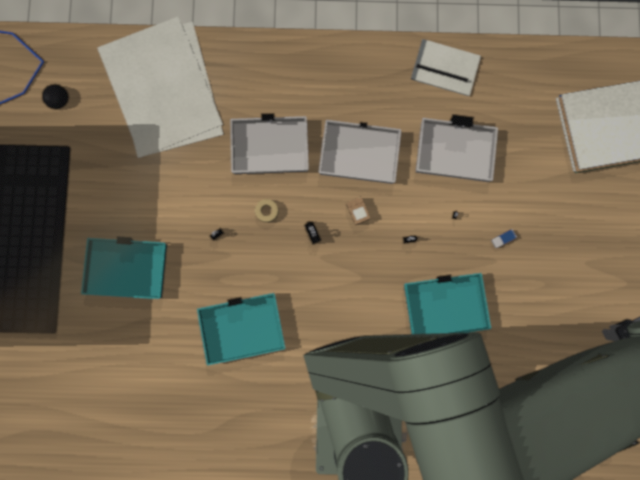

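View pics/scene0.png

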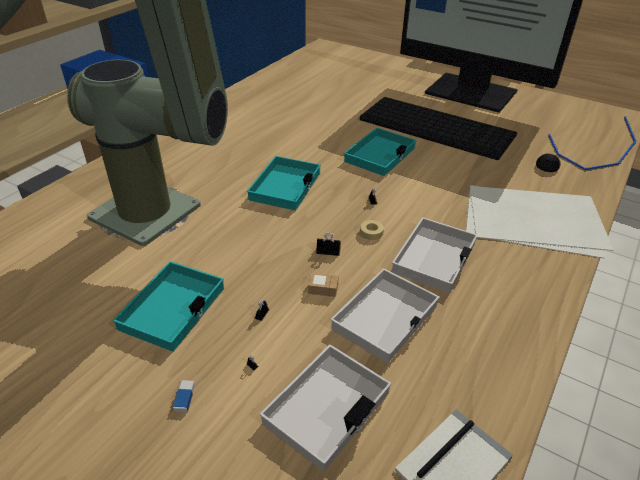

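Top view: white trays at (270,147) with a medium mark, (360,152) with a small mark and (457,148) with a large mark. Turquoise look-alike trays are at (125,268), (242,328) and (447,305). Loose clip candidates are (217,234) medium, (313,233) large, (410,239) medium and (456,215) small. The marks on the rims at (268,117), (363,125) and (462,121) also look like clips but stay put. The tape is at (266,210), the staple box at (360,212) and the eraser at (505,239).

```bash
cat > h.py <<'E'
import numpy as np,cv2
from cell import state,capture,camera_params
from scipy.spatial.transform import Rotation as R
def proj(n,X,p=None):
    p=p or camera_params(n); E=p['extrinsics'];K=p['intrinsics']
    c=np.atleast_2d(X)@E[:3,:3].T+E[:3,3]; q=(c*[1,-1,-1])@K.T
    return q[:,:2]/q[:,2:]
def unproj(n,uv,z,p=None):
    p=p or camera_params(n); E=p['extrinsics'];K=p['intrinsics']
    uv=np.atleast_2d(uv).astype(float); d=np.c_[uv,np.ones(len(uv))]@np.linalg.inv(K).T*[1,-1,-1]
    d=d@E[:3,:3]; o=-E[:3,:3].T@E[:3,3]; return o+d*((z-o[2])/d[:,2])[:,None]
def rot():
    q=state()['eef_rot']; return R.from_quat([q[1],q[2],q[3],q[0]])
E
python3 - <<'E'
from h import *
np.set_printoptions(precision=4,suppress=True)
im=cv2.imread('pics/top0.png')
a=cv2.resize(im[105:260,200:360],None,fx=4.9,fy=3.8*1.29,interpolation=3)[:]
c=cv2.resize(im[100:255,205:345],None,fx=2.8,fy=2.8,interpolation=3)
d=cv2.resize(im[100:255,345:525],None,fx=2.2,fy=2.2,interpolation=3)
cv2.imwrite('pics/crop1.png',cv2.resize(im[200:255,200:530],None,fx=2.42,fy=2.42,interpolation=3))
c1=cv2.resize(im[218:250,205:325],None,fx=6.5,fy=6.5,interpolation=3)
c2=cv2.resize(im[200:250,395:515],None,fx=6.5,fy=6.5,interpolation=3)
cv2.imwrite('pics/crop1.png',np.vstack([c1,c2]))
print('shape',np.vstack([c1,c2]).shape)
for n,uv,z in [('ma',(217,234),.011),('L',(313,233),.02),('mb',(410,239),.011),('s',(456,215),.01),('tM',(270,145),.02),('tS',(360,152),.02),('tL',(457,150),.02),('tape',(266,210),.01),('box',(360,212),.02),('er',(505,239),.01)]:
    print(n,unproj('top',uv,z)[0])
for n,uv in [('ma',(373,198)),('L',(328,245)),('mb',(262,311)),('s',(252,363))]: print(n,unproj('scene',uv,.012)[0])
# wrist cam pose relative to tool
p=camera_params('wrist');E=p['extrinsics'];o=-E[:3,:3].T@E[:3,3]
r=rot();print('cam in tool',r.inv().apply(o-state()['tcp_pos']),'view dir tool',r.inv().apply(-E[2,:3]),'right',r.inv().apply(E[0,:3]),p['intrinsics'])
print(r.as_matrix())
E
```

```text
shape (533, 780, 3)
ma [0.4355 0.3375 0.011 ]
L [0.4418 0.1135 0.02  ]
mb [ 0.434  -0.1137  0.011 ]
s [ 0.4936 -0.2223  0.01  ]
tM [0.6494 0.2202 0.02  ]
tS [0.6376 0.0069 0.02  ]
tL [ 0.6482 -0.2234  0.02  ]
tape [0.495  0.2253 0.01  ]
box [0.4938 0.0049 0.02  ]
er [ 0.4392 -0.3372  0.01  ]
ma [0.4423 0.3319 0.012 ]
L [0.4433 0.1187 0.012 ]
mb [ 0.4399 -0.1175  0.012 ]
s [ 0.4989 -0.225   0.012 ]
cam in tool [ 0.0735  0.0017 -0.1788] view dir tool [-0.254  -0.0002  0.9672] right [0.0005 1.     0.0003] [[359.2375   0.     320.578 ]
 [  0.     359.2375 239.5631]
 [  0.       0.       1.    ]]
[[ 0.8961  0.4438 -0.0006]
 [ 0.4438 -0.8961  0.002 ]
 [ 0.0003 -0.002  -1.    ]]
```

View pics/crop1.png

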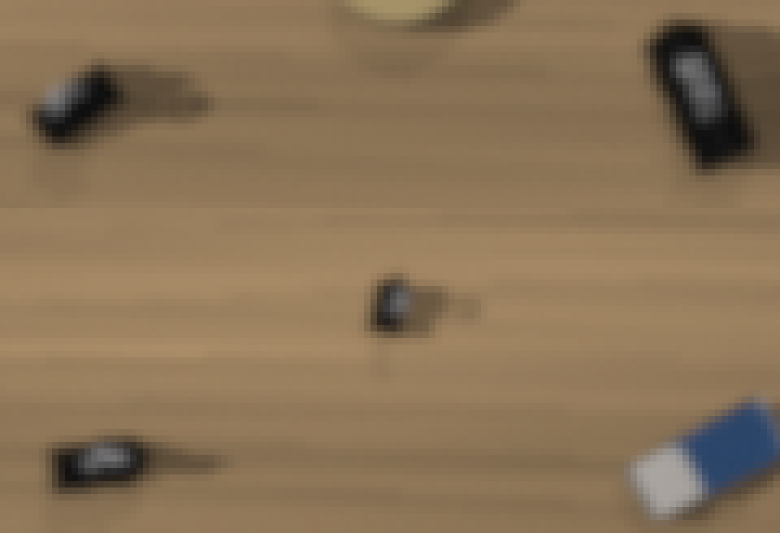

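The crop shows the medium clips at about (75,105) and (95,463), the large clip at (700,95) and the small one at (395,305). All are black, handles up, and agree with the scene view to within 6 mm. I'm starting with the small clip.

>>> drive_tool --plan '[{"slide":[34.5,-15.5,9.5],"turn":[0,0,0],"hand":0},{"slide":[34.5,-15.5,9.5],"turn":[0,0,0],"hand":0},{"slide":[34.5,-15.5,9.5],"turn":[0,0,0],"hand":0},{"slide":[34.5,-15.5,9.5],"turn":[0,0,0],"hand":0},{"slide":[34.5,-15.5,9.5],"turn":[0,0,0],"hand":0},{"slide":[34.5,-15.5,9.5],"turn":[0,0,0],"hand":0},{"slide":[34.5,-15.5,9.5],"turn":[0,0,0],"hand":0},{"slide":[34.5,-15.5,9.5],"turn":[0,0,0],"hand":0},{"slide":[34.5,-15.5,9.5],"turn":[0,0,0],"hand":0},{"slide":[34.5,-15.5,9.5],"turn":[0,0,0],"hand":0}]'

```text
t: 0.93
tcp_pos: [0.4961, -0.2214, 0.1096]
eef_rot: [-0.0, 0.974, 0.228, -0.0]
contact_force: [0.5, -0.2, -0.7]
width: 0.998
grip_force: 0.0
```

```bash
cat >> h.py <<'E'
def look(name,half=90):
    """wrist view rectified onto the tool's x-y plane at world z=zp: 5 px/mm, centre = TCP"""
    pass
def rect(zp=0.008,half=60,s=5):
    p=camera_params('wrist'); im=capture('wrist'); st=state(); r=rot(); t=st['tcp_pos']
    g=np.linspace(-half,half,int(2*half*s)+1)/1000
    X,Y=np.meshgrid(-g,g,indexing='ij') # up = +tool x, right = +tool y
    W=t+r.apply(np.c_[X.ravel(),Y.ravel(),0*X.ravel()]); W[:,2]=zp
    uv=proj('wrist',W,p).astype(np.float32).reshape(*X.shape,2)
    return cv2.remap(im,uv[...,0],uv[...,1],1),im,p
E
sed -i '/^def look/,/^    pass/d' h.py
python3 - <<'E'
from h import *
s=state();print(s['t'],s['tcp_pos'],np.degrees(rot().as_euler('xyz')))
a,im,p=rect(0.0,60,5);cv2.imwrite('pics/w1.png',cv2.resize(im,None,fx=1,fy=1));cv2.imwrite('pics/r1.png',a)
b=np.hstack([cv2.resize(im,(480,360)),cv2.resize(a[150:450,150:450],(320,320))[:,:] if 0 else cv2.copyMakeBorder(cv2.resize(a,(320,320)),0,40,0,0,0)])
cv2.imwrite('pics/c1.png',b)
E
```

```text
0.9333 [ 0.4960802  -0.22140312  0.1096367 ] [-1.79966360e+02  2.26913289e-02  2.63422025e+01]
```

View pics/c1.png

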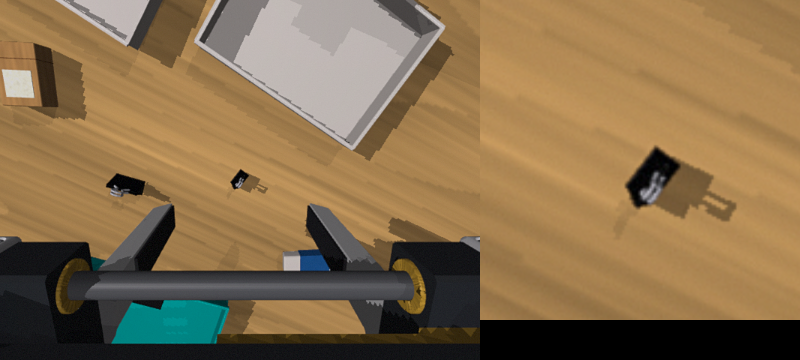

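The wrist view shows the small clip at (240,180) in the half-scale picture, standing and clear of other objects. Next I fit its pose with a silhouette model.

```bash
cat >> h.py <<'E'
from scipy.optimize import minimize
DIM=dict(s=(.019,.012,.015),m=(.032,.017,.022),L=(.051,.025,.032))
def fit(kind,xy,psi_hint=None,cam='wrist',k=6,z0=0.0):
    """pose of a standing clip near xy by matching its dark silhouette; prints the tool-frame move"""
    Lc,Wc,H=DIM[kind]; p=camera_params(cam); im=capture(cam); st=state(); r=rot()
    c=proj(cam,[*xy,z0+H/2],p)[0]; h=int(45 if cam=='wrist' else 18)+int(Lc*900)*(cam=='wrist')
    u0,v0=(c-h).astype(int).clip(0); cr=im[v0:v0+2*h,u0:u0+2*h]
    cr=cv2.resize(cr,None,fx=k,fy=k,interpolation=cv2.INTER_CUBIC)
    m=(cr.max(2)<48).astype(np.uint8)
    m=cv2.morphologyEx(m,cv2.MORPH_CLOSE,np.ones((3*k,3*k),np.uint8))
    n,lab,sts,cen=cv2.connectedComponentsWithStats(m)
    i=min([i for i in range(1,n) if sts[i,4]>8*k*k],key=lambda i:np.hypot(*(cen[i]-h*k))); m=(lab==i).astype(np.uint8)
    xy=unproj(cam,cen[i]/k+[u0,v0],z0+H*.4,p)[0,:2]
    def hull(q):
        a=q[2]; e=np.array([np.cos(a),np.sin(a)]); f=np.array([-e[1],e[0]])
        P=[[*(q[:2]+sx*e*Lc/2+sy*f*w/2),z] for sx in(-1,1) for sy in(-1,1) for w,z in((Wc,z0),(.005,z0+H))]
        return cv2.convexHull(((proj(cam,P,p)-[u0,v0]+.5)*k-.5).astype(np.float32)).astype(np.int32)
    def cost(v):
        g=np.zeros_like(m); cv2.fillConvexPoly(g,hull([xy[0]+v[0]*.004,xy[1]+v[1]*.004,v[2]]),1)
        return 1-(g&m).sum()/max(1,(g|m).sum())
    b=min((minimize(cost,[0,0,a],method='Nelder-Mead',options=dict(initial_simplex=[[0,0,a],[1,0,a],[0,1,a],[0,0,a+.4]])) for a in np.arange(0,3.1,.4)),key=lambda o:o.fun)
    q=[xy[0]+b.x[0]*.004,xy[1]+b.x[1]*.004,b.x[2]]
    d=r.inv().apply(np.array([q[0],q[1],st['tcp_pos'][2]])-st['tcp_pos'])*1000
    psi=np.degrees(r.as_euler('xyz')[2]); turn=-((np.degrees(q[2])+90-psi+90)%180-90)
    print(kind,'IoU %.2f'%(1-b.fun),'xy',np.round(q[:2],4),'theta %.1f'%(np.degrees(q[2])%180),'tool move',np.round(d,1),'psi %.1f'%psi,'turn about tool z %.1f'%turn,'tcpz %.4f'%st['tcp_pos'][2])
    vis=cr.copy(); cv2.polylines(vis,[hull(q)],True,(0,255,0),1); return q,vis
def go(x,y,z,psi=None):
    st=state();r=rot();print('move',np.round(r.inv().apply(np.array([x,y,z])-st['tcp_pos'])*1000,1),'psi',np.round(np.degrees(r.as_euler('xyz')),1),'t',st['t'])
E
python3 - <<'E'
from h import *
q,v=fit('s',(.496,-.223));cv2.imwrite('pics/fs.png',v)
q,v2=fit('m',(.437,-.115))
cv2.imwrite('pics/f.png',np.hstack([cv2.resize(v,(400,400)),cv2.resize(v2,(400,400))]))
E
```

```text
s IoU 0.71 xy [ 0.496  -0.2224] theta 162.5 tool move [-2.5  3.8 -0. ] psi 26.7 turn about tool z -45.8 tcpz 0.1082
m IoU 0.85 xy [ 0.436  -0.1161] theta 103.3 tool move [  -6.6 -120.     0.3] psi 26.6 turn about tool z 13.4 tcpz 0.1089
```

View pics/f.png

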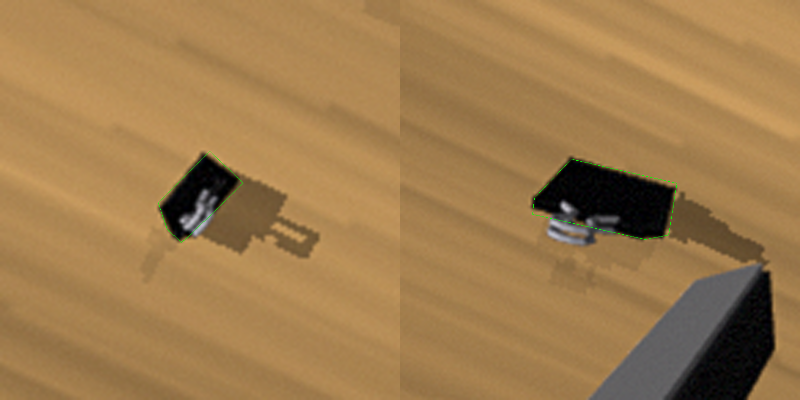

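The overlay fits the small clip at (200,195) and the medium at (605,200). I align, descend and re-fit.

>>> drive_tool --plan '[{"slide":[-2.5,3.8,5],"turn":[0,0,0],"hand":0.3},{"slide":[0,0,5],"turn":[0,0,-6.7],"hand":0.3},{"slide":[0,0,5],"turn":[0,0,-6.7],"hand":0.3},{"slide":[0,0,5],"turn":[0,0,-6.7],"hand":0.3},{"slide":[0,0,5],"turn":[0,0,-6.7],"hand":0.3},{"slide":[0,0,5],"turn":[0,0,-6.7],"hand":0.3},{"slide":[0,0,5],"turn":[0,0,-6.7],"hand":0.3},{"slide":[0,0,5],"turn":[0,0,-6.7],"hand":0.3},{"slide":[0,0,0],"turn":[0,0,0],"hand":0.3}]'

```text
t: 1.83
tcp_pos: [0.4932, -0.2295, 0.0695]
eef_rot: [-0.001, 0.803, 0.596, -0.001]
contact_force: [-0.3, 0.9, 1.0]
width: 0.7
grip_force: 0.0
```

```bash
python3 - <<'E'
from h import *
q,v=fit('s',(.496,-.223));a,im,p=rect(0.0075,40,8)
cv2.imwrite('pics/f2.png',np.hstack([cv2.resize(v,(400,400)),cv2.resize(a,(400,400))]))
E
```

```text
s IoU 0.71 xy [ 0.4961 -0.2224] theta 172.4 tool move [ 7.4  0.3 -0. ] psi 72.9 turn about tool z -9.5 tcpz 0.0700
```

View pics/f2.png

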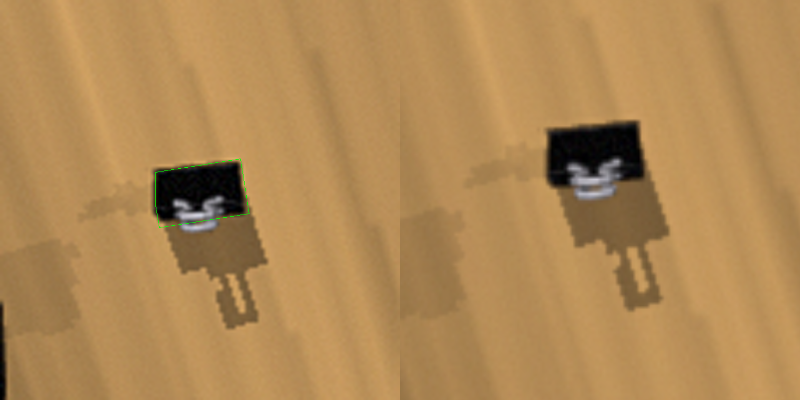

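The clip's base edge is tilted about 5° and is 7 mm ahead of the tool. Now I descend and grip.

>>> drive_tool --plan '[{"slide":[7.4,0.3,6],"turn":[0,0,-6],"hand":0.4},{"slide":[0,0,20],"turn":[0,0,0],"hand":0.4},{"slide":[0,0,20],"turn":[0,0,0],"hand":0.4},{"slide":[0,0,15],"turn":[0,0,0],"hand":0.4},{"slide":[0,0,6],"turn":[0,0,0],"hand":0.4},{"slide":[0,0,0],"turn":[0,0,0],"hand":0.5},{"slide":[0,0,0],"turn":[0,0,0],"hand":1},{"slide":[0,0,0],"turn":[0,0,0],"hand":1},{"slide":[0,0,0],"turn":[0,0,0],"hand":1},{"slide":[0,0,0],"turn":[0,0,0],"hand":1}]'

```text
t: 2.77
tcp_pos: [0.4982, -0.2214, 0.0046]
eef_rot: [0.001, 0.77, 0.638, 0.0]
contact_force: [-0.4, -0.6, -0.8]
width: 0.281
grip_force: 0.0
```

>>> drive_tool --plan '[{"slide":[0,0,1.5],"turn":[0,0,0],"hand":1},{"slide":[0,0,0],"turn":[0,0,0],"hand":1},{"slide":[0,0,0],"turn":[0,0,0],"hand":1},{"slide":[0,0,0],"turn":[0,0,0],"hand":1},{"slide":[0,0,0],"turn":[0,0,0],"hand":1}]'

```text
t: 3.18
tcp_pos: [0.4982, -0.2213, 0.0027]
eef_rot: [0.001, 0.77, 0.638, 0.0]
contact_force: [-0.6, -1.6, 5.2]
width: 0.198
grip_force: 30.0
```

```bash
python3 - <<'E'
from h import *
go(.638,.007,.06)
# tray outlines seen in top: rim corners z=.028
for n,c in dict(M=[(231,119),(308,117),(309,171),(232,174)],S=[(323,122),(401,129),(397,182),(320,176)],L=[(420,119),(498,124),(494,181),(417,174)]).items():
    P=unproj('top',c,.028);print(n,P.mean(0),np.linalg.norm(P[0]-P[1]),np.linalg.norm(P[1]-P[2]))
E
```

```text
move [250.3  94.9 -57.3] psi [179.9   0.   79.2] t 3.1833
M [0.64694121 0.219434   0.028     ] 0.18209544042130532 0.13075425919658587
S [0.63527014 0.00680229 0.028     ] 0.1854420914421713 0.12845798471702077
L [ 0.64761931 -0.222167    0.028     ] 0.18579792030314932 0.1388519416428359
```

Gripped: 0.198 × 94 mm = 18.6 mm, as it should be. I lift and carry it to the small tray.

>>> drive_tool --plan '[{"slide":[0,0,-30],"turn":[0,0,0],"hand":1},{"slide":[0,0,-30],"turn":[0,0,0],"hand":1},{"slide":[35.5,13.5,0],"turn":[0,0,0],"hand":1},{"slide":[35.5,13.5,0],"turn":[0,0,0],"hand":1},{"slide":[35.5,13.5,0],"turn":[0,0,0],"hand":1},{"slide":[35.5,13.5,0],"turn":[0,0,0],"hand":1},{"slide":[35.5,13.5,0],"turn":[0,0,0],"hand":1},{"slide":[35.5,13.5,0],"turn":[0,0,0],"hand":1},{"slide":[35.5,13.5,0],"turn":[0,0,0],"hand":1},{"slide":[0,0,0],"turn":[0,0,0],"hand":1}]'

```text
t: 4.02
tcp_pos: [0.6388, 0.0119, 0.0614]
eef_rot: [-0.001, 0.768, 0.64, 0.001]
contact_force: [0.4, -0.9, -0.2]
width: 0.199
grip_force: 30.0
```

>>> drive_tool --plan '[{"slide":[0,0,20],"turn":[0,0,0],"hand":1},{"slide":[0,0,18],"turn":[0,0,0],"hand":1},{"slide":[0,0,10],"turn":[0,0,0],"hand":1},{"slide":[0,0,4],"turn":[0,0,0],"hand":1},{"slide":[0,0,2],"turn":[0,0,0],"hand":1},{"slide":[0,0,0],"turn":[0,0,0],"hand":1},{"slide":[0,0,0],"turn":[0,0,0],"hand":1}]'

```text
t: 4.6
tcp_pos: [0.6373, 0.0052, 0.0088]
eef_rot: [0.001, 0.77, 0.638, 0.001]
contact_force: [0.3, 0.2, 0.0]
width: 0.195
grip_force: 30.0
```

>>> drive_tool --plan '[{"slide":[0,0,1.5],"turn":[0,0,0],"hand":1},{"slide":[0,0,1],"turn":[0,0,0],"hand":1},{"slide":[0,0,0],"turn":[0,0,0],"hand":1}]'

```text
t: 4.85
tcp_pos: [0.6369, 0.0056, 0.0059]
eef_rot: [0.0, 0.77, 0.638, 0.0]
contact_force: [-0.5, 0.6, -0.4]
width: 0.196
grip_force: 30.0
```

>>> drive_tool --plan '[{"slide":[0,0,0],"turn":[0,0,0],"hand":0.7},{"slide":[0,0,0],"turn":[0,0,0],"hand":0.6},{"slide":[0,0,0],"turn":[0,0,0],"hand":0.6},{"slide":[0,0,0],"turn":[0,0,0],"hand":0.6},{"slide":[0,0,-5],"turn":[0,0,0],"hand":0.5},{"slide":[0,0,-25],"turn":[0,0,0],"hand":0.4},{"slide":[0,0,-35],"turn":[0,0,0],"hand":0.3},{"slide":[0,0,-10],"turn":[0,0,0],"hand":0.3},{"slide":[0,0,0],"turn":[0,0,0],"hand":0.3}]'

```text
t: 5.6
tcp_pos: [0.6404, 0.0053, 0.0854]
eef_rot: [0.003, 0.77, 0.638, 0.003]
contact_force: [0.9, -0.1, 0.2]
width: 0.692
grip_force: 0.0
```

```bash
python3 - <<'E'
from h import *
q,v=fit('s',(.637,.0055),z0=.003);a,im,p=rect(0.0075,40,8)
cv2.imwrite('pics/f3.png',np.hstack([cv2.resize(im,(480,360)),cv2.resize(a,(320,360))]))
go(.436,-.116,.08)
E
```

```text
s IoU 0.70 xy [0.6381 0.0047] theta 172.5 tool move [-0.8 -0.1 -0. ] psi 79.2 turn about tool z -3.3 tcpz 0.0827
move [-157.  -174.4    0.5] psi [180.   -0.   79.2] t 5.7
```

View pics/f3.png

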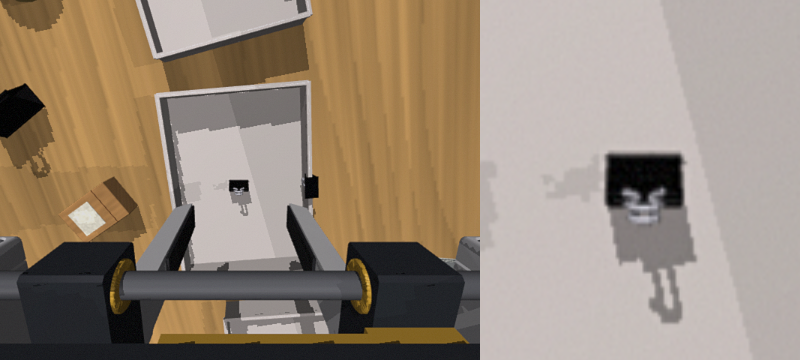

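The small clip at (238,186) stands upright in the tray with the small mark at (311,187). Next is medium b.

>>> drive_tool --plan '[{"slide":[-26.2,-29,0],"turn":[0,0,0],"hand":0.3},{"slide":[-26.2,-29,0],"turn":[0,0,0],"hand":0.3},{"slide":[-26.2,-29,0],"turn":[0,0,0],"hand":0.3},{"slide":[-26.2,-29,0],"turn":[0,0,0],"hand":0.3},{"slide":[-26.2,-29,0],"turn":[0,0,0],"hand":0.3},{"slide":[-26.2,-29,0],"turn":[0,0,0],"hand":0.3},{"slide":[0,0,0],"turn":[0,0,6.6],"hand":0.3},{"slide":[0,0,0],"turn":[0,0,6.6],"hand":0.3},{"slide":[0,0,0],"turn":[0,0,6.6],"hand":0.3},{"slide":[0,0,0],"turn":[0,0,6.6],"hand":0.3}]'

```text
t: 6.53
tcp_pos: [0.4341, -0.1157, 0.0783]
eef_rot: [-0.002, 0.897, 0.442, -0.001]
contact_force: [0.6, 0.6, -0.2]
width: 0.701
grip_force: 0.0
```

>>> drive_tool --plan '[{"slide":[0,0,0],"turn":[0,0,6.6],"hand":0.3},{"slide":[0,0,0],"turn":[0,0,6.6],"hand":0.3},{"slide":[0,0,0],"turn":[0,0,6.6],"hand":0.3},{"slide":[0,0,0],"turn":[0,0,6.6],"hand":0.3},{"slide":[0,0,0],"turn":[0,0,6.6],"hand":0.3},{"slide":[0,0,0],"turn":[0,0,6.6],"hand":0.3},{"slide":[0,0,0],"turn":[0,0,0],"hand":0.3},{"slide":[0,0,0],"turn":[0,0,0],"hand":0.3}]'

```text
t: 7.2
tcp_pos: [0.4349, -0.1156, 0.0788]
eef_rot: [-0.001, 0.993, 0.117, -0.002]
contact_force: [-0.7, -0.5, -0.2]
width: 0.703
grip_force: 0.0
```

```bash
python3 - <<'E'
from h import *
q,v=fit('m',(.436,-.116));cv2.imwrite('pics/f4.png',v)
E
```

```text
m IoU 0.78 xy [ 0.4358 -0.1152] theta 97.2 tool move [ 0.7 -0.4 -0. ] psi 13.4 turn about tool z 6.2 tcpz 0.0791
```

>>> drive_tool --plan '[{"slide":[0.7,-0.4,6],"turn":[0,0,3.5],"hand":0.4},{"slide":[0,0,25],"turn":[0,0,0],"hand":0.4},{"slide":[0,0,25],"turn":[0,0,0],"hand":0.4},{"slide":[0,0,14],"turn":[0,0,0],"hand":0.45},{"slide":[0,0,5],"turn":[0,0,0],"hand":0.5},{"slide":[0,0,1],"turn":[0,0,0],"hand":1},{"slide":[0,0,0],"turn":[0,0,0],"hand":1},{"slide":[0,0,0],"turn":[0,0,0],"hand":1},{"slide":[0,0,0],"turn":[0,0,0],"hand":1},{"slide":[0,0,0],"turn":[0,0,0],"hand":1}]'

```text
t: 8.08
tcp_pos: [0.4379, -0.1162, 0.0054]
eef_rot: [0.001, 0.996, 0.085, 0.001]
contact_force: [0.3, 0.1, -0.7]
width: 0.337
grip_force: 30.0
```

```bash
python3 - <<'E'
from h import *
go(.645,.175,.065)
E
```

```text
move [ 253.6 -251.7  -59.4] psi [ 1.799e+02 -1.000e-01  9.800e+00] t 8.0833
```

>>> drive_tool --plan '[{"slide":[0,0,-30],"turn":[0,0,0],"hand":1},{"slide":[0,0,-30],"turn":[0,0,0],"hand":1},{"slide":[26.8,-29.5,0],"turn":[0,0,0],"hand":1},{"slide":[26.8,-29.5,0],"turn":[0,0,0],"hand":1},{"slide":[26.8,-29.5,0],"turn":[0,0,0],"hand":1},{"slide":[26.8,-29.5,0],"turn":[0,0,0],"hand":1},{"slide":[26.8,-29.5,0],"turn":[0,0,0],"hand":1},{"slide":[26.8,-29.5,0],"turn":[0,0,0],"hand":1},{"slide":[26.8,-29.5,0],"turn":[0,0,0],"hand":1},{"slide":[26.8,-29.5,0],"turn":[0,0,0],"hand":1}]'

```text
t: 8.92
tcp_pos: [0.6093, 0.1552, 0.0652]
eef_rot: [0.0, 0.996, 0.085, 0.001]
contact_force: [0.3, -0.4, -0.2]
width: 0.335
grip_force: 30.0
```

>>> drive_tool --plan '[{"slide":[26.8,-29.5,0],"turn":[0,0,0],"hand":1},{"slide":[0,0,0],"turn":[0,0,0],"hand":1},{"slide":[0,0,0],"turn":[0,0,0],"hand":1}]'

```text
t: 9.17
tcp_pos: [0.6304, 0.1888, 0.0646]
eef_rot: [0.0, 0.996, 0.087, 0.0]
contact_force: [-0.4, 0.3, 0.2]
width: 0.338
grip_force: 30.0
```

```bash
python3 - <<'E'
from h import *
go(.63,.187,.012)
E
```

```text
move [-0.8  1.6 52.6] psi [ 1.8e+02 -1.0e-01  9.9e+00] t 9.1667
```

Target z is 0.0085.

>>> drive_tool --plan '[{"slide":[0,0,20],"turn":[0,0,0],"hand":1},{"slide":[0,0,18],"turn":[0,0,0],"hand":1},{"slide":[0,0,10],"turn":[0,0,0],"hand":1},{"slide":[0,0,4],"turn":[0,0,0],"hand":1},{"slide":[0,0,2],"turn":[0,0,0],"hand":1},{"slide":[0,0,1],"turn":[0,0,0],"hand":1},{"slide":[0,0,0.5],"turn":[0,0,0],"hand":1},{"slide":[0,0,0],"turn":[0,0,0],"hand":1}]'

```text
t: 9.83
tcp_pos: [0.6306, 0.1867, 0.01]
eef_rot: [-0.0, 0.996, 0.085, 0.001]
contact_force: [0.5, -0.4, 0.4]
width: 0.335
grip_force: 30.0
```

>>> drive_tool --plan '[{"slide":[0,0,1],"turn":[0,0,0],"hand":1},{"slide":[0,0,0],"turn":[0,0,0],"hand":1},{"slide":[0,0,0],"turn":[0,0,0],"hand":0.5},{"slide":[0,0,0],"turn":[0,0,0],"hand":0.5},{"slide":[0,0,0],"turn":[0,0,0],"hand":0.5},{"slide":[0,0,-5],"turn":[0,0,0],"hand":0.5},{"slide":[0,0,-25],"turn":[0,0,0],"hand":0.4},{"slide":[0,0,-38],"turn":[0,0,0],"hand":0.3},{"slide":[0,0,-8],"turn":[0,0,0],"hand":0.2},{"slide":[0,0,0],"turn":[0,0,0],"hand":0.2}]'

```text
t: 10.67
tcp_pos: [0.6336, 0.1874, 0.0892]
eef_rot: [-0.0, 0.996, 0.085, 0.005]
contact_force: [-0.1, -0.7, 0.1]
width: 0.752
grip_force: 0.0
```

```bash
python3 - <<'E'
from h import *
q,v=fit('m',(.631,.187),z0=.003)
cv2.imwrite('pics/f5.png',np.hstack([cv2.resize(capture('wrist'),(480,360)),cv2.resize(v,(320,360))]))
q,v=fit('m',(.438,.335)); 
go(.438,.335,.085)
E
```

```text
m IoU 0.78 xy [0.6297 0.1847] theta 99.1 tool move [-2.2  2.1 -0. ] psi 9.7 turn about tool z 0.7 tcpz 0.0864
m IoU 0.11 xy [0.4775 0.3748] theta 34.1 tool move [-117.  -211.     0.3] psi 9.7 turn about tool z 65.7 tcpz 0.0827
move [-162.7 -178.5   -2. ] psi [-1.8e+02  1.0e-01  9.7e+00] t 10.8167
```

View pics/f5.png

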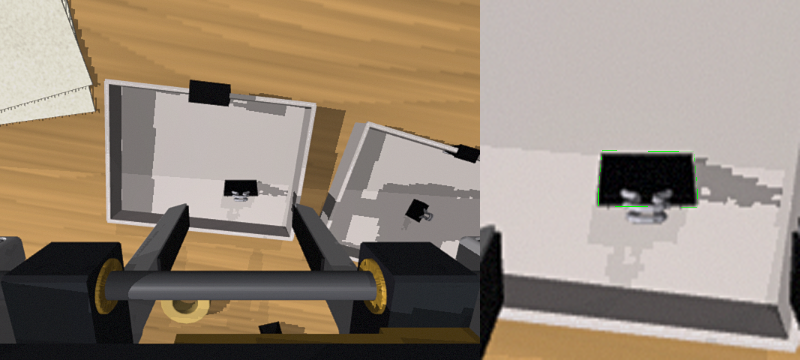

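Medium b at (240,187) stands in the tray marked with a medium clip at (210,92). The mark sizes in the top view also match: 13, 8 and 23 px. Next is medium a.

>>> drive_tool --plan '[{"slide":[-27.1,-29.8,0],"turn":[0,0,0],"hand":0.3},{"slide":[-27.1,-29.8,0],"turn":[0,0,0],"hand":0.3},{"slide":[-27.1,-29.8,0],"turn":[0,0,0],"hand":0.3},{"slide":[-27.1,-29.8,0],"turn":[0,0,0],"hand":0.3},{"slide":[-27.1,-29.8,0],"turn":[0,0,0],"hand":0.3},{"slide":[-27.1,-29.8,0],"turn":[0,0,0],"hand":0.3},{"slide":[0,0,0],"turn":[0,0,-6.5],"hand":0.3},{"slide":[0,0,0],"turn":[0,0,-6.5],"hand":0.3},{"slide":[0,0,0],"turn":[0,0,-6.5],"hand":0.3},{"slide":[0,0,0],"turn":[0,0,-6.5],"hand":0.3}]'

```text
t: 11.65
tcp_pos: [0.437, 0.3349, 0.0815]
eef_rot: [0.0, 0.951, 0.31, -0.002]
contact_force: [0.2, 0.0, -0.1]
width: 0.696
grip_force: 0.0
```

>>> drive_tool --plan '[{"slide":[0,0,0],"turn":[0,0,-6.5],"hand":0.3},{"slide":[0,0,0],"turn":[0,0,-6.5],"hand":0.3},{"slide":[0,0,0],"turn":[0,0,-6.5],"hand":0.3},{"slide":[0,0,0],"turn":[0,0,-6.5],"hand":0.3},{"slide":[0,0,0],"turn":[0,0,0],"hand":0.3},{"slide":[0,0,0],"turn":[0,0,0],"hand":0.3}]'

```text
t: 12.15
tcp_pos: [0.4378, 0.3347, 0.0821]
eef_rot: [-0.0, 0.859, 0.512, -0.002]
contact_force: [0.3, 0.4, -0.6]
width: 0.7
grip_force: 0.0
```

```bash
python3 - <<'E'
from h import *
q,v=fit('m',(.438,.335))
cv2.imwrite('pics/f6.png',np.hstack([cv2.resize(capture('wrist'),(480,360)),cv2.resize(v,(320,360))]))
E
```

```text
m IoU 0.80 xy [0.4376 0.3384] theta 127.8 tool move [ 2.8 -2.2 -0. ] psi 61.6 turn about tool z 23.8 tcpz 0.0825
```

View pics/f6.png

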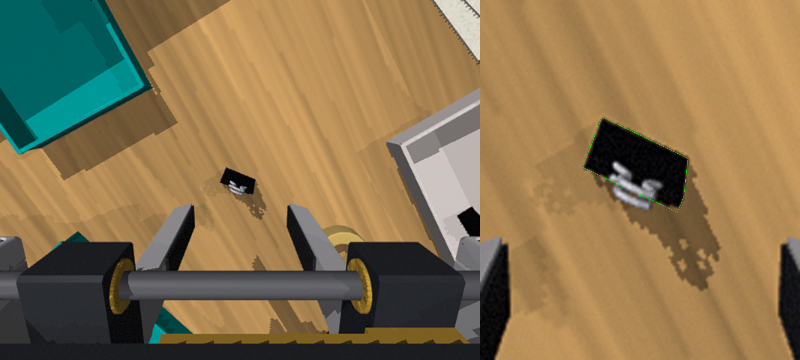

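Medium a at (238,182) is fitted well but needs +23.5°. The tape is about 125 mm off and clear of the fingers.

>>> drive_tool --plan '[{"slide":[2.8,-2.2,0],"turn":[0,0,5.9],"hand":0.4},{"slide":[0,0,0],"turn":[0,0,5.9],"hand":0.4},{"slide":[0,0,0],"turn":[0,0,5.9],"hand":0.4},{"slide":[0,0,10],"turn":[0,0,5.9],"hand":0.4},{"slide":[0,0,27],"turn":[0,0,0],"hand":0.4},{"slide":[0,0,25],"turn":[0,0,0],"hand":0.4},{"slide":[0,0,12],"turn":[0,0,0],"hand":0.4},{"slide":[0,0,4],"turn":[0,0,0],"hand":0.45},{"slide":[0,0,0],"turn":[0,0,0],"hand":1},{"slide":[0,0,0],"turn":[0,0,0],"hand":1}]'

```text
t: 13.08
tcp_pos: [0.4392, 0.3393, 0.0066]
eef_rot: [-0.0, 0.945, 0.327, 0.001]
contact_force: [-0.4, -0.5, -0.6]
width: 0.444
grip_force: 0.0
```

>>> drive_tool --plan '[{"slide":[0,0,0.5],"turn":[0,0,0],"hand":1},{"slide":[0,0,0],"turn":[0,0,0],"hand":1},{"slide":[0,0,0],"turn":[0,0,0],"hand":1},{"slide":[0,0,0],"turn":[0,0,0],"hand":1}]'

```text
t: 13.42
tcp_pos: [0.4399, 0.3397, 0.0069]
eef_rot: [-0.0, 0.945, 0.327, 0.002]
contact_force: [0.4, -0.7, 4.2]
width: 0.335
grip_force: 30.0
```

```bash
python3 - <<'E'
from h import *
go(.65,.25,.065)
E
```

```text
move [110.  200.4 -57.6] psi [180.   -0.2  38.1] t 13.4167
```

>>> drive_tool --plan '[{"slide":[0,0,-30],"turn":[0,0,0],"hand":1},{"slide":[0,0,-30],"turn":[0,0,0],"hand":1},{"slide":[18.3,33.4,0],"turn":[0,0,0],"hand":1},{"slide":[18.3,33.4,0],"turn":[0,0,0],"hand":1},{"slide":[18.3,33.4,0],"turn":[0,0,0],"hand":1},{"slide":[18.3,33.4,0],"turn":[0,0,0],"hand":1},{"slide":[18.3,33.4,0],"turn":[0,0,0],"hand":1},{"slide":[18.3,33.4,0],"turn":[0,0,0],"hand":1},{"slide":[0,0,0],"turn":[0,0,0],"hand":1},{"slide":[0,0,0],"turn":[0,0,0],"hand":1}]'

```text
t: 14.25
tcp_pos: [0.6502, 0.2477, 0.0651]
eef_rot: [-0.0, 0.946, 0.325, -0.0]
contact_force: [-0.1, 0.9, -0.1]
width: 0.335
grip_force: 30.0
```

>>> drive_tool --plan '[{"slide":[0,0,20],"turn":[0,0,0],"hand":1},{"slide":[0,0,18],"turn":[0,0,0],"hand":1},{"slide":[0,0,10],"turn":[0,0,0],"hand":1},{"slide":[0,0,4],"turn":[0,0,0],"hand":1},{"slide":[0,0,2],"turn":[0,0,0],"hand":1},{"slide":[0,0,0.5],"turn":[0,0,0],"hand":1},{"slide":[0,0,0],"turn":[0,0,0],"hand":1},{"slide":[0,0,0],"turn":[0,0,0],"hand":1}]'

```text
t: 14.92
tcp_pos: [0.6495, 0.2496, 0.0123]
eef_rot: [0.0, 0.945, 0.327, 0.001]
contact_force: [-0.5, -0.4, 0.3]
width: 0.335
grip_force: 30.0
```

>>> drive_tool --plan '[{"slide":[0,0,1.2],"turn":[0,0,0],"hand":1},{"slide":[0,0,1.2],"turn":[0,0,0],"hand":1},{"slide":[0,0,0],"turn":[0,0,0],"hand":1},{"slide":[0,0,0],"turn":[0,0,0],"hand":1}]'

```text
t: 15.25
tcp_pos: [0.6496, 0.2494, 0.01]
eef_rot: [0.0, 0.945, 0.327, 0.001]
contact_force: [-1.3, -0.2, 6.5]
width: 0.334
grip_force: 30.0
```

>>> drive_tool --plan '[{"slide":[0,0,0],"turn":[0,0,0],"hand":0.5},{"slide":[0,0,0],"turn":[0,0,0],"hand":0.5},{"slide":[0,0,0],"turn":[0,0,0],"hand":0.5},{"slide":[0,0,-5],"turn":[0,0,0],"hand":0.5},{"slide":[0,0,-25],"turn":[0,0,0],"hand":0.4},{"slide":[0,0,-38],"turn":[0,0,0],"hand":0.3},{"slide":[0,0,-18],"turn":[0,0,0],"hand":0.2},{"slide":[0,0,0],"turn":[0,0,0],"hand":0.1}]'

```text
t: 15.92
tcp_pos: [0.6531, 0.2503, 0.1015]
eef_rot: [0.001, 0.945, 0.327, 0.006]
contact_force: [0.3, -0.4, 1.3]
width: 0.747
grip_force: 0.0
```

```bash
python3 - <<'E'
from h import *
q,v=fit('m',(.649,.249),z0=.003)
cv2.imwrite('pics/f7.png',np.hstack([cv2.resize(capture('wrist'),(480,360)),cv2.resize(v,(320,360))]))
go(.442,.116,.1)
E
```

```text
m IoU 0.79 xy [0.6486 0.2464] theta 127.3 tool move [-4.2  1.  -0. ] psi 38.1 turn about tool z 0.8 tcpz 0.0983
move [-245.4  -23.2   -4.9] psi [ 1.80e+02 -1.00e-01  3.81e+01] t 16.0167
```

View pics/f7.png

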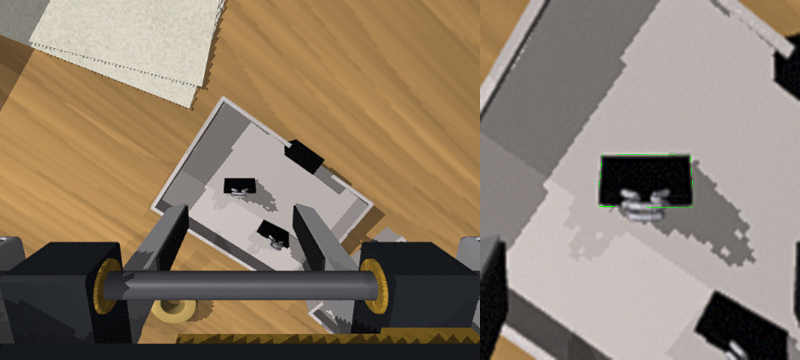

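Both medium clips, at (240,187) and (273,233), stand upright in the medium tray. Now the large clip.

>>> drive_tool --plan '[{"slide":[-35,-3.3,0],"turn":[0,0,0],"hand":0.1},{"slide":[-35,-3.3,0],"turn":[0,0,0],"hand":0.1},{"slide":[-35,-3.3,0],"turn":[0,0,0],"hand":0.1},{"slide":[-35,-3.3,0],"turn":[0,0,0],"hand":0.1},{"slide":[-35,-3.3,0],"turn":[0,0,0],"hand":0.1},{"slide":[-35,-3.3,0],"turn":[0,0,0],"hand":0.1},{"slide":[-35,-3.3,0],"turn":[0,0,0],"hand":0.1},{"slide":[0,0,0],"turn":[0,0,6.6],"hand":0.1},{"slide":[0,0,0],"turn":[0,0,6.6],"hand":0.1},{"slide":[0,0,0],"turn":[0,0,6.6],"hand":0.1}]'

```text
t: 16.85
tcp_pos: [0.4388, 0.1155, 0.0922]
eef_rot: [-0.0, 0.988, 0.156, -0.003]
contact_force: [-0.0, -1.1, 0.4]
width: 0.901
grip_force: 0.0
```

>>> drive_tool --plan '[{"slide":[0,0,0],"turn":[0,0,6.6],"hand":0.1},{"slide":[0,0,0],"turn":[0,0,6.6],"hand":0.1},{"slide":[0,0,0],"turn":[0,0,6.6],"hand":0.1},{"slide":[0,0,0],"turn":[0,0,6.6],"hand":0.1},{"slide":[0,0,0],"turn":[0,0,6.6],"hand":0.1},{"slide":[0,0,0],"turn":[0,0,6.6],"hand":0.1},{"slide":[0,0,0],"turn":[0,0,6.6],"hand":0.1},{"slide":[0,0,0],"turn":[0,0,0],"hand":0.1},{"slide":[0,0,0],"turn":[0,0,0],"hand":0.1}]'

```text
t: 17.6
tcp_pos: [0.4401, 0.1159, 0.0928]
eef_rot: [0.001, 0.971, -0.239, -0.002]
contact_force: [0.4, -0.4, -1.6]
width: 0.901
grip_force: 0.0
```

```bash
python3 - <<'E'
from h import *
q,v=fit('L',(.442,.115))
cv2.imwrite('pics/f8.png',np.hstack([cv2.resize(capture('wrist'),(480,360)),cv2.resize(v,(320,360))]))
E
```

```text
L IoU 0.01 xy [0.4393 0.1169] theta 81.0 tool move [-1.4 -0.4  0. ] psi -27.7 turn about tool z -18.7 tcpz 0.0931
```

View pics/f8.png

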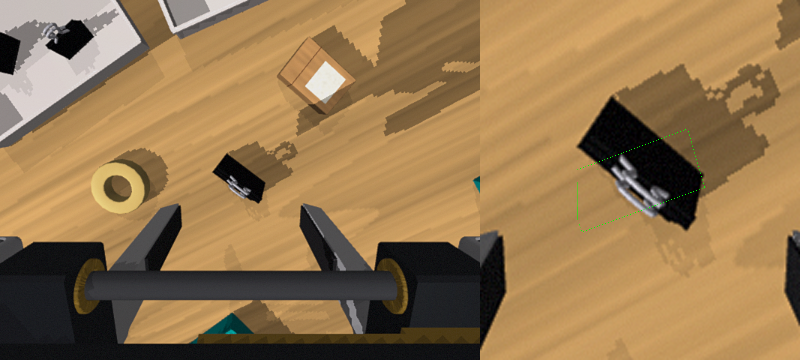

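The large clip at (240,178) is upright, but my small-component filter misled the fit. Its long axis needs ψ ≈ 115°, because joint 6 would pass its range going the other way.

>>> drive_tool --plan '[{"slide":[0,0,0],"turn":[0,0,-7.1],"hand":0.1},{"slide":[0,0,0],"turn":[0,0,-7.1],"hand":0.1},{"slide":[0,0,0],"turn":[0,0,-7.1],"hand":0.1},{"slide":[0,0,0],"turn":[0,0,-7.1],"hand":0.1},{"slide":[0,0,0],"turn":[0,0,-7.1],"hand":0.1},{"slide":[0,0,0],"turn":[0,0,-7.1],"hand":0.1},{"slide":[0,0,0],"turn":[0,0,-7.1],"hand":0.1},{"slide":[0,0,0],"turn":[0,0,-7.1],"hand":0.1},{"slide":[0,0,0],"turn":[0,0,-7.1],"hand":0.1},{"slide":[0,0,0],"turn":[0,0,-7.1],"hand":0.1}]'

```text
t: 18.53
tcp_pos: [0.4414, 0.116, 0.0942]
eef_rot: [-0.0, 0.928, 0.371, -0.0]
contact_force: [-0.2, -0.6, -0.1]
width: 0.901
grip_force: 0.0
```

>>> drive_tool --plan '[{"slide":[0,0,0],"turn":[0,0,-7.1],"hand":0.1},{"slide":[0,0,0],"turn":[0,0,-7.1],"hand":0.1},{"slide":[0,0,0],"turn":[0,0,-7.1],"hand":0.1},{"slide":[0,0,0],"turn":[0,0,-7.1],"hand":0.1},{"slide":[0,0,0],"turn":[0,0,-7.1],"hand":0.1},{"slide":[0,0,0],"turn":[0,0,-7.1],"hand":0.1},{"slide":[0,0,0],"turn":[0,0,-7.1],"hand":0.1},{"slide":[0,0,0],"turn":[0,0,-7.1],"hand":0.1},{"slide":[0,0,0],"turn":[0,0,-7.1],"hand":0.1},{"slide":[0,0,0],"turn":[0,0,-7.1],"hand":0.1}]'

```text
t: 19.37
tcp_pos: [0.4414, 0.116, 0.0942]
eef_rot: [-0.0, 0.54, 0.841, -0.0]
contact_force: [-0.4, 0.4, -1.1]
width: 0.901
grip_force: 0.0
```

```bash
sed -i 's/>8\*k\*k/>60*k*k/' h.py; python3 - <<'E'
from h import *
q,v=fit('L',(.442,.115))
cv2.imwrite('pics/f9.png',np.hstack([cv2.resize(capture('wrist'),(480,360)),cv2.resize(v,(320,360))]))
print(np.degrees(state()['joints']))
E
```

```text
L IoU 0.88 xy [0.4462 0.1131] theta 24.2 tool move [-4.6  3.2 -0. ] psi 114.8 turn about tool z 0.6 tcpz 0.0942
[ 3.83731034e+00  4.79874480e+00  1.10706641e+02 -1.54363077e-04
  6.45374831e+01 -2.03687369e+01]
```

View pics/f9.png

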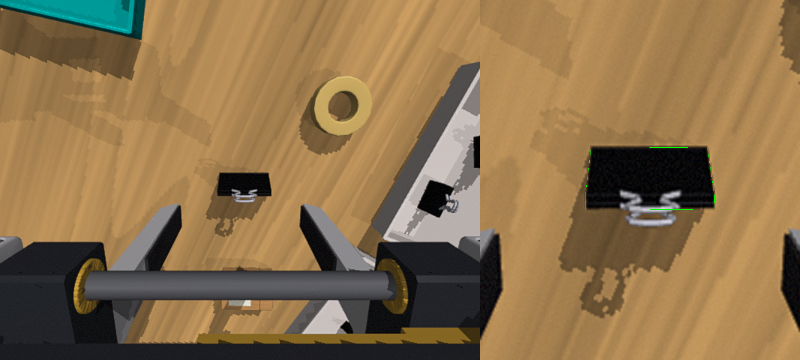

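The large clip at (244,184) is fitted and aligned. Now I grip it.

>>> drive_tool --plan '[{"slide":[-4.6,3.2,5],"turn":[0,0,0.6],"hand":0.15},{"slide":[0,0,25],"turn":[0,0,0],"hand":0.15},{"slide":[0,0,25],"turn":[0,0,0],"hand":0.15},{"slide":[0,0,20],"turn":[0,0,0],"hand":0.15},{"slide":[0,0,10],"turn":[0,0,0],"hand":0.15},{"slide":[0,0,4],"turn":[0,0,0],"hand":0.2},{"slide":[0,0,0],"turn":[0,0,0],"hand":1},{"slide":[0,0,0],"turn":[0,0,0],"hand":1},{"slide":[0,0,0],"turn":[0,0,0],"hand":1},{"slide":[0,0,0],"turn":[0,0,0],"hand":1}]'

```text
t: 20.3
tcp_pos: [0.4478, 0.1132, 0.0068]
eef_rot: [0.001, 0.548, 0.836, 0.001]
contact_force: [-0.9, 0.9, 1.1]
width: 0.551
grip_force: 0.1
```

>>> drive_tool --plan '[{"slide":[0,0,0],"turn":[0,0,0],"hand":1},{"slide":[0,0,0],"turn":[0,0,0],"hand":1},{"slide":[0,0,0],"turn":[0,0,0],"hand":1}]'

```text
t: 20.55
tcp_pos: [0.4478, 0.1132, 0.0067]
eef_rot: [0.001, 0.548, 0.836, 0.001]
contact_force: [-0.7, -0.2, 6.0]
width: 0.542
grip_force: 30.0
```

```bash
python3 - <<'E'
from h import *
go(.642,-.222,.08)
E
```

```text
move [-385.    44.3  -72.9] psi [179.9   0.  113.5] t 20.55
```

>>> drive_tool --plan '[{"slide":[0,0,-35],"turn":[0,0,0],"hand":1},{"slide":[0,0,-35],"turn":[0,0,0],"hand":1},{"slide":[-38.4,4.5,0],"turn":[0,0,0],"hand":1},{"slide":[-38.4,4.5,0],"turn":[0,0,0],"hand":1},{"slide":[-38.4,4.5,0],"turn":[0,0,0],"hand":1},{"slide":[-38.4,4.5,0],"turn":[0,0,0],"hand":1},{"slide":[-38.4,4.5,0],"turn":[0,0,0],"hand":1},{"slide":[-38.4,4.5,0],"turn":[0,0,0],"hand":1},{"slide":[-38.4,4.5,0],"turn":[0,0,0],"hand":1},{"slide":[-38.4,4.5,0],"turn":[0,0,0],"hand":1}]'

```text
t: 21.38
tcp_pos: [0.6025, -0.1557, 0.0751]
eef_rot: [-0.0, 0.548, 0.836, -0.0]
contact_force: [0.6, 1.1, -0.5]
width: 0.535
grip_force: 30.0
```

>>> drive_tool --plan '[{"slide":[-38.4,4.5,0],"turn":[0,0,0],"hand":1},{"slide":[-38,4.5,0],"turn":[0,0,0],"hand":1},{"slide":[0,0,0],"turn":[0,0,0],"hand":1},{"slide":[0,0,0],"turn":[0,0,0],"hand":1}]'

```text
t: 21.72
tcp_pos: [0.6411, -0.2224, 0.0746]
eef_rot: [-0.0, 0.549, 0.836, 0.0]
contact_force: [0.2, -0.0, -0.5]
width: 0.539
grip_force: 30.0
```

```bash
python3 - <<'E'
from h import *
go(.642,-.222,.0095)
E
```

```text
move [-0.1  1.  65.1] psi [-180.    -0.   113.4] t 21.7167
```

>>> drive_tool --plan '[{"slide":[0,0,25],"turn":[0,0,0],"hand":1},{"slide":[0,0,20],"turn":[0,0,0],"hand":1},{"slide":[0,0,12],"turn":[0,0,0],"hand":1},{"slide":[0,0,4],"turn":[0,0,0],"hand":1},{"slide":[0,0,2],"turn":[0,0,0],"hand":1},{"slide":[0,0,1],"turn":[0,0,0],"hand":1},{"slide":[0,0,0],"turn":[0,0,0],"hand":1},{"slide":[0,0,0],"turn":[0,0,0],"hand":1}]'

```text
t: 22.38
tcp_pos: [0.6421, -0.2208, 0.0131]
eef_rot: [0.001, 0.548, 0.837, 0.0]
contact_force: [-0.3, -0.6, 0.1]
width: 0.537
grip_force: 30.0
```

>>> drive_tool --plan '[{"slide":[0,0,1.5],"turn":[0,0,0],"hand":1},{"slide":[0,0,1.2],"turn":[0,0,0],"hand":1},{"slide":[0,0,0.5],"turn":[0,0,0],"hand":1},{"slide":[0,0,0],"turn":[0,0,0],"hand":1}]'

```text
t: 22.72
tcp_pos: [0.6419, -0.221, 0.0098]
eef_rot: [0.001, 0.548, 0.836, 0.0]
contact_force: [-1.8, 0.5, 4.8]
width: 0.542
grip_force: 30.0
```

>>> drive_tool --plan '[{"slide":[0,0,0],"turn":[0,0,0],"hand":0.35},{"slide":[0,0,0],"turn":[0,0,0],"hand":0.35},{"slide":[0,0,0],"turn":[0,0,0],"hand":0.35},{"slide":[0,0,0],"turn":[0,0,0],"hand":0.35},{"slide":[0,0,-5],"turn":[0,0,0],"hand":0.35},{"slide":[0,0,-25],"turn":[0,0,0],"hand":0.3},{"slide":[0,0,-38],"turn":[0,0,0],"hand":0.3},{"slide":[0,0,-38],"turn":[0,0,0],"hand":0.3},{"slide":[0,0,-20],"turn":[0,0,0],"hand":0.3},{"slide":[0,0,0],"turn":[0,0,0],"hand":0.3}]'

```text
t: 23.55
tcp_pos: [0.6454, -0.2226, 0.1424]
eef_rot: [0.007, 0.548, 0.837, 0.001]
contact_force: [0.6, -0.5, 1.5]
width: 0.697
grip_force: 0.0
```

```bash
python3 - <<'E'
from h import *
q,v=fit('L',(.642,-.221),z0=.003)
cv2.imwrite('pics/f10.png',np.hstack([cv2.resize(capture('wrist'),(400,300)),cv2.resize(capture('scene')[180:480,200:520],(400,300))]))
E
```

```text
L IoU 0.83 xy [ 0.6418 -0.2206] theta 24.3 tool move [ 1.8 -1.2 -0. ] psi 113.5 turn about tool z -0.8 tcpz 0.1388
```

View pics/f10.png

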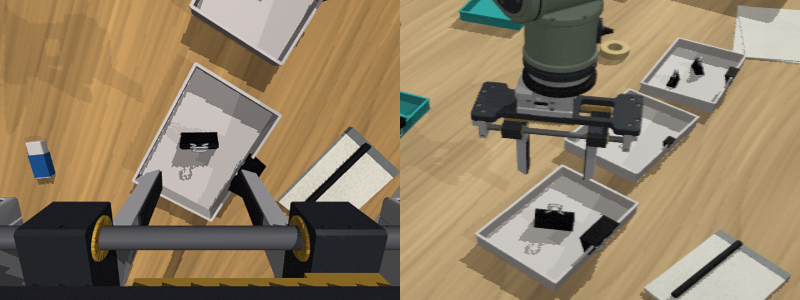

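The large clip stands in the large-marked tray (left half 199,142; right half 553,215). The two medium clips stand in the far tray at (673,78) and (697,66). The robot touches nothing, so I hand in.

```bash
python3 -c "
from cell import ctrl
print(ctrl.finish_job())"
```

```text
the job is handed in; nothing more can be done
None
```

All four clips were placed upright in their size-matched white trays, each checked on camera after release, and the job was handed in at about 24 s of the 131 s allowed; the hand-in call returned no verdict, and I never re-measured the eraser, staple box and tape, though the arm did not touch them.

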